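Load the top cell carrier into the tab press

ROBOT

A 6-joint arm with a two-finger parallel gripper is mounted at the origin on the work surface. World frame = base frame: x ahead of the robot, y to its left, z up, the work surface at z = 0. Lengths are in mm, angles in rad, forces in N, time in s.
With the tool pointing down it reaches from about 275 to 725 mm from the base axis. Payload 15.9 kg.
Tool frame: the origin (TCP) lies at the very end of the fingers, on their centre line; the grasp point (between the pads) lies 19 mm behind it; z points along the fingers, y is the direction in which the jaws open and shut (so a half turn about z gives the same grasp; the last joint's range is limited). The gripper opens to 85 mm and grips with 20 to 120 N. Pads are 22 mm wide; open, the fingers measure 114 mm over their backs; the gripper's body (76 mm by 85 mm) begins 54 mm behind the grasp point. The pads swing forward as they close: fully open they stand 13 mm farther back than shut.
Start: joints at [-1.239, 0.213, -0.034, 1.323, 0, 1.571], TCP at [162.866, -472.716, 231.306] pointing down, gripper open.
Joint ranges: [-2.98, 2.98], [-0.74, 1.72], [-1.14, 1.35], [-2.1, 2.04], [-1.57, 1.44], [-3.14, 3.14]. Speed limits (rad/s): [1.89, 1.89, 2.39, 2.57, 3.14, 3.14].

INTERFACE

Orientations are given as [roll, pitch, yaw] about the fixed x, y, z axes, in that order (R = Rz(yaw) Ry(pitch) Rx(roll)).
In Python, from plant import read_state, get_image, close_job gives the robot as it stands.
- The arm moves only by the shell command python3 -m crank 'ROWS' [FORCE]. ROWS is JSON, a list of rows, each a list of 5 numbers: the opening, from 0 (shut) to 1 (fully open), then the shift along the tool's x, y, z in mm, then the turn about the tool's z in degrees. In form: [[fingers, dx, dy, dz, yaw], ...]. A call has 1 to 20 rows; each row is the pose to reach, as a shift and turn from the pose measured when the call began, along the tool's axes at that moment; what a row does not reach only later rows make up. A row lasts 1/12 s, in which the tool goes at most 41.7 mm and 7.16 degrees, less where a joint would pass 70% of its speed; a pose out of reach is approached as far as the arm can. A call with a gripper value outside its range is refused whole. The fingers move at their own pace and stop on an object; FORCE is the grip in N (left out, the last holds). Time passes only in rows, so rows that repeat a pose let the fingers close. It gives the time, the measured TCP pose, the force and the opening at its end, in the units of the state.
- read_state(): the state, without advancing time (a new reading comes with each control period).
- get_image(name): name is "side" or "top"; returns a dict with "pixels" (384x512x3 uint8, red, green, blue), "camera_matrix" (3x3 intrinsics, pixels), "pose" (4x4, takes a point from camera to world coordinates). Camera axes: x right, y up, looking along -z (the intrinsics and any distortion apply to the point x, -y, -z); pixel columns grow to the right and rows downward; lengths in mm; the calibration is good to about 2 mm. A picture is of the moment at which its call begins. There is no depth.
- close_job(): hands the job in, once; it reports no verdict.
The state is a dict: "t": time; "joints": joint angles; "joint_vel": joint speeds; "effort": joint torques, N m; "tcp_pos": TCP position; "tcp_rot": TCP orientation; "wrist_force": force on the tool from outside, world axes, zero at the start; "ft_torque": the same for the moment, N m; "gripper_width": finger opening in mm.
Only numpy, scipy, OpenCV 4.12 (cv2) and the standard library are available. Lean on these libraries where they do the work, as an engineer would, in place of code of your own. Each camera call takes 0.05 s, during which the arm holds its last target.

TASK

Lift only the top carrier off the nested stack, leaving the ones beneath in place, and set it down on the black rubber pad and let go. Then take it again by its handle, put it on the press bed and slide it under the press head, handle outward, between the brown guides until it is fully home against the end stop, and let go. Do not let it fall, and do not disturb the other things on the table.

Things in the scene. Friction and masses are not known exactly. Their poses are not given: they have to be found in the camera images.
- carrier_top: Top one of 3 identical nested cell carriers: open dark grey plastic tray 140 (own x) x 60 (y) x 40 mm high, a flat silver cell fixed in it (top 20 mm up). Origin: centre of underside. Foot: lowest 10 mm, 128 x 48 mm. Collar: 10 to 40 mm up, straight sides 60 mm apart, 4 mm walls, a 1.5 mm groove along its lowest 4 mm. A handle juts from its -x end. 0.15 to 0.24 kg, balanced near its middle.
- top_rim (a point): Centre of carrier_top's open top, at rim height, 40 mm above its origin. In the stack the foot sits loosely (2 mm a side) in the tray below and the collar rests on its rim: each tray shows just its 30 mm collar, flush with those below. Fingers reaching more than 30 mm below this rim seize the next tray too.
- top_handle: Handle of carrier_top, rigid with it and of the same grey: a bar 14 mm thick (y), 22 mm high, 42 mm long, jutting from the tray's -x end. Frame: the carrier's own origin and axes; the bar spans x -70 to -112, y +-7, z 16 to 38 mm there. The other carriers have the same handle.
- handle_mid (a point): Middle of that handle bar, at (-91, 0, 27) mm in the carrier's frame; axes as the carrier's.
- carrier_mid: Second carrier of the stack, same shape; origin centre of underside, 30 mm below carrier_top's at the start.
- carrier_low: Lowest carrier of the stack, same shape; origin centre of underside, 30 mm below carrier_mid's.
- magazine: Fixed aluminium stand of the stack: plate 12 mm thick, 85 mm wide (y), from x -160 to 100 mm. Origin: on the table below the middle of the carriers, axes as theirs. Carrier origins are 12, 42 and 72 mm up, the top rim 112 mm up. The carriers' long sides are free to grip.
- key_posts (a point): Midway between the tops of the magazine's two upright posts, 125 mm above the table, at x -102 mm in the magazine's frame. They span x -79 to -125 mm and 11 to 21 mm to either side of the handles (4 mm gap), so the handles cannot be gripped in the stack.
- pad: Fixed black rubber pad on the table, 220 (x) x 130 mm (y), 3 mm thick, between magazine and press. Origin: centre of its underside.
- press: Fixed tab press on an amber and aluminium base; its flat top, the bed, is 15 mm above the table, x -80 to 170, y +-90 mm. Open to its -x side; x points in. Origin: on the table below press_home. Uprights at y +-67 to +-83, x 50 to 120 mm; highest part 0.23 m. The carrier goes in lying on the bed, its x along the press's x, handle outward (-x).
- press_home (a point): Point on the press bed where carrier_top's origin is when it is fully home: its +x end touches the brown end stop, whose face is 70 mm further in (press x = 70 mm). Axes as the press's.
- guide_mouth (a point): On the bed midway between the flared outer ends of the two brown guides, at press x -23 mm; there they are about 94 mm apart inside, narrowing to 66 mm from x 0 to the end stop. Guide and stop tops are 37 mm above the table.
- press_head (a point): Lower front edge of the press head, middle: press x 34 mm, 73 mm above the table. The head hangs over everything from x 20 (hoses) and 34 mm inward, so a carrier slides in beneath it; nearer than x 15 mm it is open above.
- hex_key: Bystander: hex key, L of 6 mm steel rod, 85 by 28 mm, lying; origin about mid-length on its underside.
- screwdriver: Bystander: screwdriver 170 mm long, lying; origin near mid-length on its underside.
- cell_pile: Bystander: pile of three flat silver cells, 108 by 46 mm, 18 mm high; origin centre of underside.
- wash_bottle: Bystander: white bottle 60 mm across, 150 mm high, upright; origin centre of underside.
- tape_roll: Bystander: roll of tape 70 mm across, 20 mm high, lying flat; origin centre of underside.
Mind the look-alikes: they are no part of the job. What is shaped like the carrier_top but yellow is not meant.

How it is judged:
By the outcome, as a careful person would: the job done as asked, in the order asked, and still so for the second after the job is handed in, with the robot touching nothing.
It also fails if it takes over 51 s, if anything falls off the work surface, if the arm or the gripper's body presses on something with over 40 N, if the wrist force passes 120 N, or if a joint passes its speed limit or range.

## Working session

There is one attempt and no reset: what is moved stays moved. The work goes in short steps, Python scripts to look and compute and a shell command to move; the robot and the scene stay as the last step left them, time stands still between calls to the robot, and variables do not carry over. Pictures are saved under pics/ and viewed, and the job is handed in when it is done.

```bash
ls; mkdir -p pics; python3 - <<'E'
from plant import *
import cv2,numpy as np
s=read_state();print(s)
for n in("side","top"):
    g=get_image(n);cv2.imwrite(f"pics/{n}0.png",g["pixels"][:,:,::-1]);print({k:v for k,v in g.items() if k!="pixels"})
E
```

```text
pics
{'t': 0.0, 'joints': array([-1.23898727e+00,  2.13385203e-01, -3.50645140e-02,  1.32351850e+00,
       -2.27989526e-05,  1.57080010e+00]), 'joint_vel': array([-0.00035776, -0.00128942, -0.00045894, -0.00095443,  0.00089537,
        0.00022738]), 'effort': array([ 3.56544033e-04, -6.86155915e+01,  4.87122166e+01,  1.74119230e-02,
        6.17271525e-06,  2.91978495e-06]), 'tcp_pos': array([ 162.75518841, -472.39592507,  230.79951074]), 'tcp_rot': array([-3.14042076e+00,  2.28033583e-05,  3.31805310e-01]), 'wrist_force': array([-0.15411991,  0.15922815,  0.2889712 ]), 'ft_torque': array([-0.00497203, -0.05260579, -0.00563514]), 'gripper_width': 85.65817277855417}
{'camera_matrix': array([[435.19154153,   0.        , 258.18725179],
       [  0.        , 435.19154153, 179.97477916],
       [  0.        ,   0.        ,   1.        ]]), 'pose': array([[-8.99275980e-01,  2.46265246e-01, -3.61463885e-01,
         4.03385365e+01],
       [-4.37339107e-01, -5.17809909e-01,  7.35260092e-01,
         8.85276826e+02],
       [-6.10057385e-03,  8.19284033e-01,  5.73355437e-01,
         8.10590898e+02],
       [ 0.00000000e+00,  0.00000000e+00,  0.00000000e+00,
         1.00000000e+00]])}
{'camera_matrix': array([[375.07371987,   0.        , 257.94696597],
       [  0.        , 375.07371987, 186.9117601 ],
       [  0.        ,   0.        ,   1.        ]]), 'pose': array([[-2.69570981e-02,  9.90883928e-01, -1.31993770e-01,
         3.71036896e+02],
       [-9.99633181e-01, -2.63760678e-02,  6.14868441e-03,
        -3.30705307e+00],
       [ 2.61115594e-03,  1.32111103e-01,  9.91231476e-01,
         1.08613784e+03],
       [ 0.00000000e+00,  0.00000000e+00,  0.00000000e+00,
         1.00000000e+00]])}
```

View pics/side0.png

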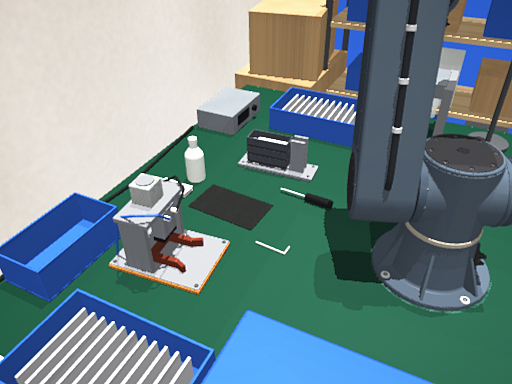

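View pics/top0.png

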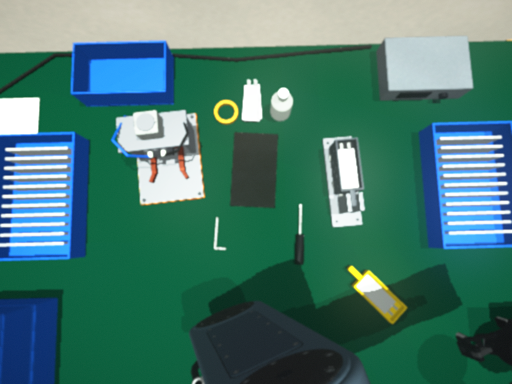

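The top view shows two carrier-shaped things: the grey stack at about (345,178) on the aluminium plate, and the yellow look-alike at (380,295). The grey one is meant. The press is at about (165,160) and the pad at (254,170). I'll enlarge the stack and press to confirm.

```bash
python3 - <<'E'
import cv2,numpy as np
t=cv2.imread("pics/top0.png");s=cv2.imread("pics/side0.png")
a=cv2.resize(t[130:235,310:380],None,fx=5.5,fy=5.5,interpolation=cv2.INTER_CUBIC)
b=cv2.resize(t[100:215,110:215],None,fx=5,fy=5,interpolation=cv2.INTER_CUBIC)
cv2.imwrite("pics/c1.png",a);cv2.imwrite("pics/c2.png",b)
cv2.imwrite("pics/c3.png",cv2.resize(s[120:190,230:330],None,fx=8,fy=8,interpolation=cv2.INTER_CUBIC))
cv2.imwrite("pics/c4.png",cv2.resize(s[165:300,100:240],None,fx=4.4,fy=4.4,interpolation=cv2.INTER_CUBIC))
E
```

```text
(no output)
```

View pics/c1.png

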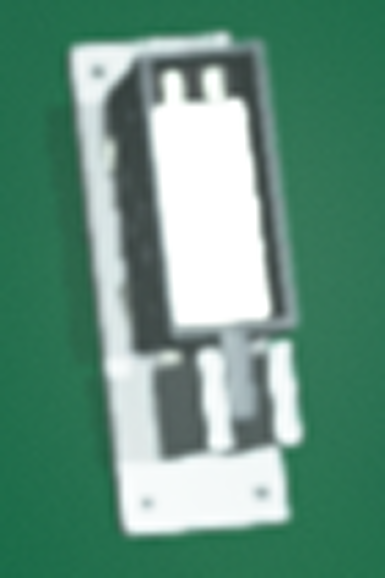

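View pics/c2.png

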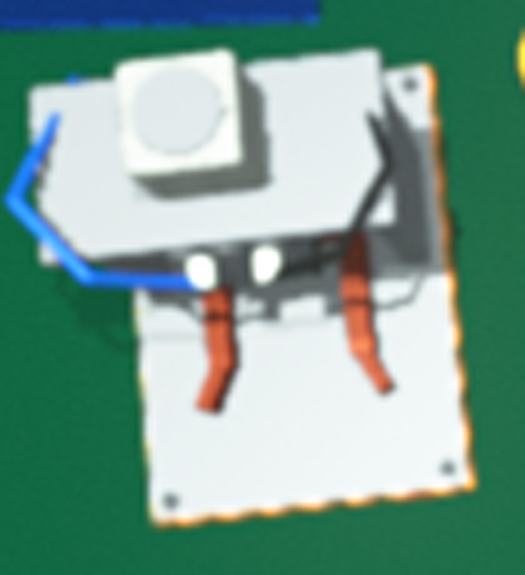

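View pics/c3.png

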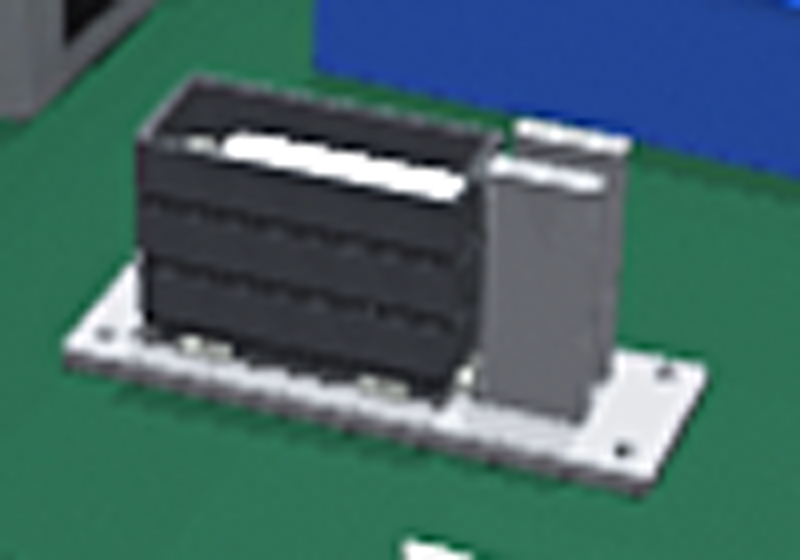

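View pics/c4.png

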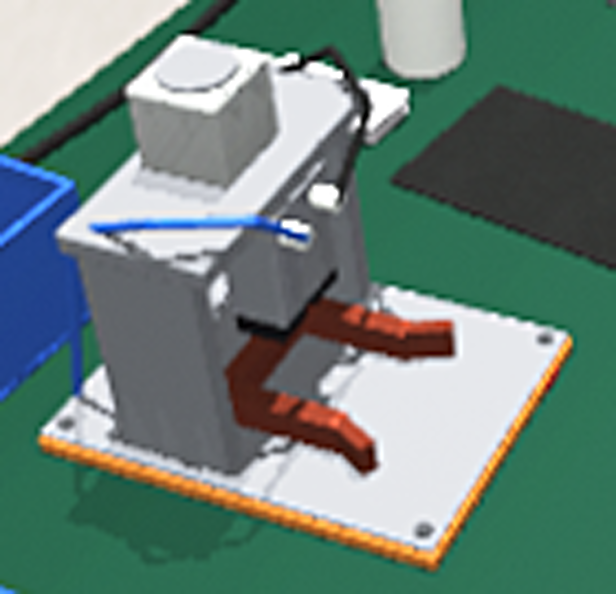

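```bash
cat > h.py <<'E'
import numpy as np,cv2
from plant import *
_g={}
def cam(n):
    if n not in _g:_g[n]=get_image(n)
    return _g[n]
CAL={}
def ray(n,u,v):
    g=cam(n);K=g["camera_matrix"];P=g["pose"]
    d=np.array([(u-K[0,2])/K[0,0],-(v-K[1,2])/K[1,1],-1.0])
    return P[:3,3],P[:3,:3]@d
def plane(n,u,v,z):
    o,d=ray(n,u,v);return (o+d*(z-o[2])/d[2])
def proj(n,p):
    g=cam(n);K=g["camera_matrix"];P=g["pose"]
    c=P[:3,:3].T@(np.array(p)-P[:3,3]);return K[0,0]*c[0]/-c[2]+K[0,2],K[1,1]*-c[1]/-c[2]+K[1,2]
def crop(off,s,pts): return [((x+.5)/s-.5+off[0],(y+.5)/s-.5+off[1]) for x,y in pts]
E
python3 - <<'E'
from h import *
np.set_printoptions(precision=1,suppress=True)
def rep(nm,n,px,z):
    P=np.array([plane(n,*p,z)[:2] for p in px]);print(nm,P.tolist() and P.round(1).tolist(),"mean",P.mean(0));return P
R=rep("rimtop","top",crop((310,130),5.5,[(145,48),(263,42),(298,324),(172,333)]),112)
print(np.linalg.norm(np.diff(np.r_[R,R[:1]],axis=0),axis=1), np.degrees(np.arctan2(*(R[:2].mean(0)-R[2:].mean(0))[::-1])))
S=rep("rimside","side",crop((230,120),8,[(140,142),(195,78),(500,132),(468,186)]),112)
print(np.linalg.norm(np.diff(np.r_[S,S[:1]],axis=0),axis=1))
# handle end top of bar (z=110)
rep("handleend","top",crop((310,130),5.5,[(243,418)]),110)
# magazine plate corners z=12
M=rep("plate","top",crop((310,130),5.5,[(72,45),(125,533),(288,520)]),12)
print(np.linalg.norm(np.diff(M,axis=0),axis=1))
# press base outline corners z=15
B=rep("press","top",crop((110,100),5,[(155,522),(473,487),(432,66)]),15)
print(np.linalg.norm(np.diff(B,axis=0),axis=1))
B=rep("pressS","side",crop((100,165),4.4,[(435,562),(570,335)]),15)
print(np.linalg.norm(np.diff(B,axis=0),axis=1))
G=rep("guideTop","top",crop((110,100),5,[(220,408),(384,390)]),37)
t=cv2.cvtColor(cam("top")["pixels"],cv2.COLOR_RGB2HSV)
m=((t[:,:,2]<60)).astype(np.uint8);m2=np.zeros_like(m);m2[125:215,225:285]=m[125:215,225:285]
c=max(cv2.findContours(m2,0,2)[0],key=cv2.contourArea);r=cv2.minAreaRect(c);print(r)
P=rep("pad","top",cv2.boxPoints(r),3);print(np.linalg.norm(np.diff(P,axis=0),axis=1))
E
```

```text
rimtop [[625.9, -220.9], [627.4, -278.3], [489.2, -286.5], [486.5, -226.2]] mean [ 557.3 -253. ]
[ 57.5 138.5  60.4 139.6] 2.762523464234701
rimside [[619.5, -212.9], [623.4, -271.3], [490.2, -283.2], [485.1, -237.2]] mean [ 554.6 -251.2]
[ 58.5 133.7  46.3 136.5]
handleend [[445.2, -258.1]] mean [ 445.2 -258.1]
plate [[654.8, -204.3], [394.6, -218.8], [399.1, -303.8]] mean [ 482.8 -242.3]
[260.6  85.1]
press [[473.3, 327.0], [488.6, 145.0], [739.6, 167.2]] mean [567.2 213.1]
[182.7 252. ]
pressS [[467.8, 335.8], [488.3, 151.7]] mean [478.1 243.7]
[185.2]
guideTop [[534.9, 284.5], [542.7, 191.9]] mean [538.8 238.2]
((261.827392578125, 191.91622924804688), (23.29778480529785, 27.216373443603516), 4.085616588592529)
pad [[464.1, 16.6], [543.5, 9.0], [536.8, -58.7], [457.5, -50.5]] mean [500.5 -20.9]
[79.7 68.1 79.7]
```

The crop confirms the grey top tray with a silver cell, its handle between the two posts pointing toward the robot. Rim, plate and handle end agree on the stack origin at about (557,-252.7), yaw 3.1°. The pad mask failed, giving 80x68 mm instead of 220x130, so I'll redo it and refine the guides.

```bash
cat >> h.py <<'E'
from scipy.spatial.transform import Rotation as Rn
def delta(pos,yawdeg):
    s=read_state();R=Rn.from_euler("xyz",s["tcp_rot"])
    d=R.inv().apply(np.array(pos)-s["tcp_pos"])
    y=np.degrees(s["tcp_rot"][2]);t=-(((yawdeg-y)+90)%180-90)
    print("t",round(s["t"],2),"tcp",s["tcp_pos"].round(1),"rot",np.degrees(s["tcp_rot"]).round(2),"f",s["wrist_force"].round(1),"w",round(s["gripper_width"],1),"-> d",d.round(1),"turn",round(t,2))
E
python3 - <<'E'
from h import *
np.set_printoptions(precision=1,suppress=True)
hsv=cv2.cvtColor(cam("top")["pixels"],cv2.COLOR_RGB2HSV)
for n,win,z in (("top",(225,125,285,215),3),("side",(185,180,280,232),3)):
    rgb=cam(n)["pixels"];x0,y0,x1,y1=win
    m=np.zeros(rgb.shape[:2],np.uint8);sub=rgb[y0:y1,x0:x1].astype(int)
    m[y0:y1,x0:x1]=((sub.max(2)-sub.min(2)<22)&(sub.max(2)<75))
    c=max(cv2.findContours(m,0,1)[0],key=cv2.contourArea)
    W=np.array([plane(n,*p[0],z)[:2] for p in c],np.float32);r=cv2.minAreaRect(W);print(n,"pad",r)
rgb=cam("top")["pixels"];h=hsv
m=((h[:,:,0]<12)|(h[:,:,0]>172))&(h[:,:,1]>130)&(h[:,:,2]>60)
m[:, :140]=0;m[:,190:]=0;m[:140]=0;m[185:]=0
for c in cv2.findContours(m.astype(np.uint8),0,1)[0]:
    if cv2.contourArea(c)>10:
        W=np.array([plane("top",*p[0],37)[:2] for p in c])
        # into approx press frame
        a=np.radians(5);L=(W-[561,241.5])@np.array([[np.cos(a),-np.sin(a)],[np.sin(a),np.cos(a)]])
        for x in range(-28,20,4):
            q=L[(L[:,0]>=x)&(L[:,0]<x+4)]
            if len(q):print(x,q[:,1].min(),q[:,1].max())
        print()
yaw=3.1;delta((557,-252.7,180),3.1)
E
```

```text
top pad ((567.7421264648438, 0.6112518310546875), (126.84940338134766, 215.97845458984375), 85.47843170166016)
side pad ((567.0015258789062, 4.7511444091796875), (128.81781005859375, 218.9754180908203), 85.78942108154297)
-24 49.5400956750436 52.34543282811525
-20 46.513872950015624 54.93288472712456
-16 43.26329002214634 54.714883793039206
-12 43.040969265318616 51.46911355840907
-8 39.78438469481846 48.439298455584435
-4 39.560583449902694 47.99788009218861
0 36.29797890260956 47.77693463599368
4 36.07269129809383 47.55583143855381
8 35.62163303432102 47.11315114375217
12 38.2144157291741 46.89157370769282
16 37.989492798280494 46.669837852992345

-24 -49.692129626746855 -46.881402253853516
-20 -49.94772439308798 -44.324301370964086
-16 -47.645719722870346 -44.5780691542151
-12 -45.08614817625736 -39.45685175975889
-8 -42.52478496881476 -39.70914987480057
-4 -43.031937724148015 -37.1450254303826
0 -43.28578601091857 -34.57910489361436
4 -43.53981582968859 -32.26137785394851
8 -43.794027375253535 -32.51154816403154
12 -41.480293925495 -32.76189749888261
16 -41.73403929602512 -33.26313401211256

t 0.3 tcp [ 162.8 -472.6  231.2] rot [-180.   -0.   19.] f [ 0.3  0.2 -0.9] w 85.3 -> d [444.3 -79.5  51.2] turn 15.91
```

```bash
python3 -m crank '[[1,20,-4,0,1],[1,50,-10,0,2.5],[1,85,-16,0,4],[1,120,-22,5,5.5],[1,155,-28,10,7],[1,190,-34,15,8.5],[1,225,-40,20,10],[1,260,-47,25,11.5],[1,295,-54,30,13],[1,330,-60,35,14],[1,365,-66,42,15],[1,400,-72,48,16],[1,425,-76,51,15.9],[1,440,-79,51,15.9],[1,444.3,-79.5,51.2,15.9],[1,444.3,-79.5,51.2,15.9],[1,444.3,-79.5,51.2,15.9]]' 40
python3 -c "
from h import *
delta((557,-252.7,120),3.1)
for n in('top','side'):cv2.imwrite(f'pics/{n}1.png',cam(n)['pixels'][:,:,::-1])
t=cv2.imread('pics/top1.png');s=cv2.imread('pics/side1.png')
a=cv2.resize(t[100:235,290:390],None,fx=4.4,fy=4.4,interpolation=2);b=cv2.resize(s[60:190,230:330],None,fx=4.4,fy=4.4,interpolation=2)
b=b[:594,:360];a=a[:594,:440]
h=min(len(a),len(b),590);cv2.imwrite('pics/c5.png',np.hstack([a[:h],b[:h]]))"
```

```text
t: 1.72
tcp_pos: [556.5, -253.0, 179.9]
tcp_rot: [-3.141, 0.0, 0.054]
wrist_force: [0.0, -0.4, 0.3]
gripper_width: 85.4
t 1.72 tcp [ 556.5 -253.   179.9] rot [-1.7998e+02  3.0000e-02  3.1100e+00] f [ 0.  -0.4  0.3] w 85.4 -> d [ 0.5 -0.3 59.9] turn 0.01
```

View pics/c5.png

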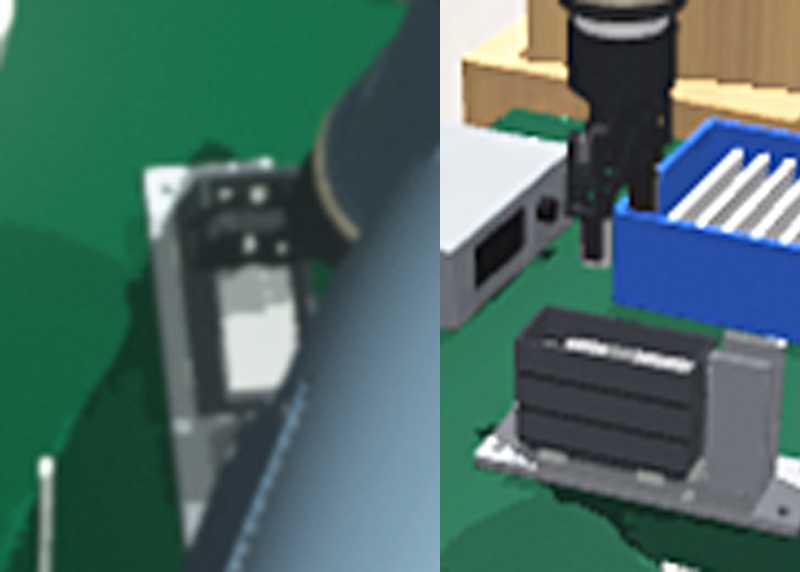

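```bash
python3 -c "
from h import *
for z in(180,185,190,195):print(z,proj('side',(556,-207,z)), proj('side',(556,-299,z)))
o,d=ray('side',265.2,119.8)
k=(-207-o[1])/d[1];print(o+k*d)
print('rim corners px',[proj('side',(557+x,-252.7+y,112)) for x,y in((68,34),(-71,26))])"
```

```text
180 (np.float64(263.9274209781884), np.float64(123.29961071153238)) (np.float64(275.99604995298387), np.float64(111.38857977525008))
185 (np.float64(263.9297805889389), np.float64(121.85678177941871)) (np.float64(276.0227334207348), np.float64(109.99056718850235))
190 (np.float64(263.9321502560026), np.float64(120.40780372305288)) (np.float64(276.0495251652366), np.float64(108.58688171613325))
195 (np.float64(263.9345300438046), np.float64(118.95263714849739)) (np.float64(276.07642584688074), np.float64(107.17748875860696))
[ 551.68024324 -207.          193.03464946]
rim corners px [(np.float64(246.357239916034), np.float64(136.17160655486302)), (np.float64(286.5222133041495), np.float64(144.25662104970442))]
```

The open fingertips are at z≈193 with the TCP at 180, which matches the 13 mm swing-back. At TCP z=82 the closed tips will be about 23–26 mm below the rim, clear of the next tray.

```bash
python3 -m crank '[[1,0.5,-0.3,10,0],[1,0.5,-0.3,25,0],[1,0.5,-0.3,45,0],[1,0.5,-0.3,65,0],[1,0.5,-0.3,80,0],[1,0.5,-0.3,90,0],[1,0.5,-0.3,96,0],[1,0.5,-0.3,98,0],[1,0.5,-0.3,98,0]]'
python3 -c "
from h import *
delta((557,-252.7,82),3.1)
s=cam('side')['pixels'][:,:,::-1]
cv2.imwrite('pics/c6.png',cv2.resize(s[90:190,230:330],None,fx=5.9,fy=5.9,interpolation=2))"
```

```text
t: 2.62
tcp_pos: [556.7, -253.2, 82.3]
tcp_rot: [-3.141, -0.0, 0.053]
wrist_force: [0.2, 1.1, 0.5]
gripper_width: 85.4
t 2.62 tcp [ 556.7 -253.2   82.3] rot [-1.7999e+02 -1.0000e-02  3.0300e+00] f [0.2 1.1 0.5] w 85.4 -> d [ 0.4 -0.5  0.3] turn -0.07
```

View pics/c6.png

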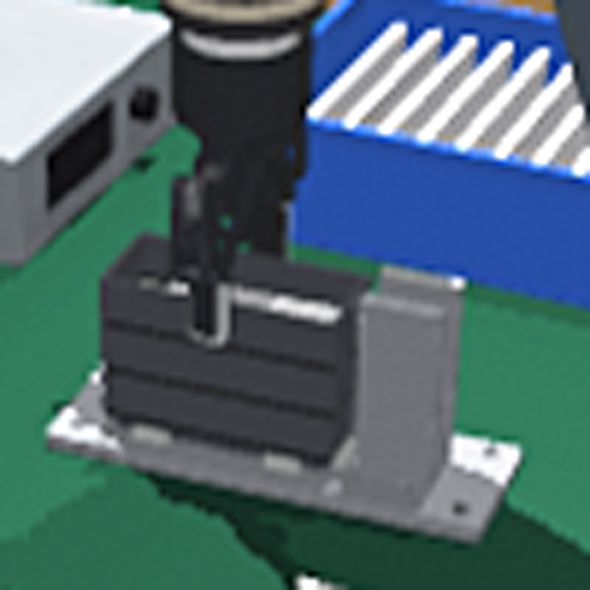

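```bash
python3 -m crank '[[0.8,0,0,0,0],[0.75,0,0,0,0],[0.7,0,0,0,0],[0.65,0,0,0,0],[0.6,0,0,0,0],[0.6,0,0,0,0],[0.6,0,0,0,0],[0.5,0,0,0,0],[0.5,0,0,0,0],[0.5,0,0,0,0]]' 40
python3 -c "
from h import *
s=cam('side')['pixels'][:,:,::-1]
cv2.imwrite('pics/c7.png',cv2.resize(s[90:190,230:330],None,fx=5.9,fy=5.9,interpolation=2))"
```

```text
t: 3.5
tcp_pos: [557.5, -253.2, 83.9]
tcp_rot: [3.141, -0.002, 0.053]
wrist_force: [-1.9, 3.4, 7.4]
gripper_width: 59.4
```

View pics/c7.png

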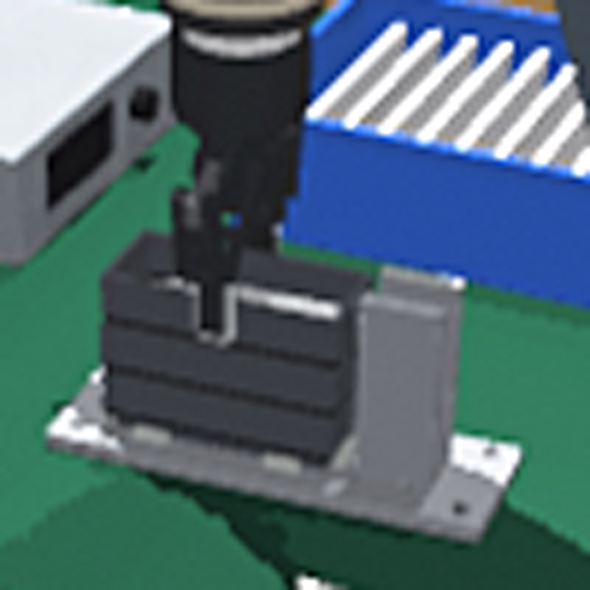

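```bash
python3 -m crank '[[0.5,0,0,-3,0],[0.5,0,0,-6,0],[0.5,0,0,-10,0],[0.5,0,0,-14,0],[0.5,0,0,-18,0],[0.5,0,0,-22,0],[0.5,0,0,-22,0],[0.5,0,0,-22,0]]' 50
python3 -c "
from h import *
s=cam('side')['pixels'][:,:,::-1]
cv2.imwrite('pics/c8.png',cv2.resize(s[90:190,230:330],None,fx=5.9,fy=5.9,interpolation=2))"
```

```text
t: 4.22
tcp_pos: [557.6, -253.3, 106.1]
tcp_rot: [3.141, -0.002, 0.053]
wrist_force: [-0.1, 0.4, -2.3]
gripper_width: 59.0
```

View pics/c8.png

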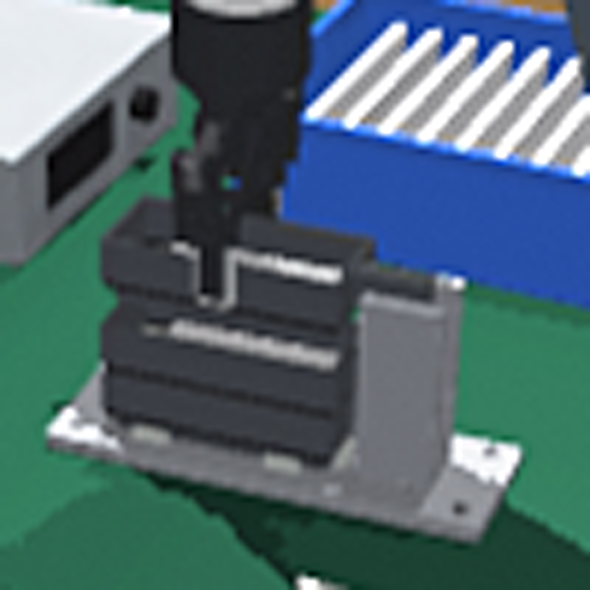

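Only the top tray came up, and the two below still sit flush. The wrist shows about 2.3 N, which fits the mass range. Now to the pad, centre about (567.5,2.5), yaw -4.4°.

```bash
python3 -m crank '[[0.5,0,0,-8,0],[0.5,0,0,-20,0],[0.5,0,0,-36,0],[0.5,0,0,-54,0],[0.5,0,0,-70,0],[0.5,0,-3,-78,0],[0.5,2,-12,-82,0.5],[0.5,4,-28,-84,1],[0.5,7,-50,-84,1.5],[0.5,11,-75,-84,2.2],[0.5,15,-100,-84,3],[0.5,18,-125,-84,3.8],[0.5,22,-150,-84,4.5],[0.5,26,-175,-84,5.2],[0.5,29,-200,-84,6],[0.5,32,-222,-84,6.7],[0.5,34,-238,-84,7.1],[0.5,35.5,-249,-84,7.4],[0.5,35.9,-253.7,-84,7.4],[0.5,35.9,-253.7,-84,7.4]]'
python3 -c "
from h import *
delta((580,2,15.5),-4.4)
cv2.imwrite('pics/s9.png',cam('side')['pixels'][:,:,::-1])"
```

```text
t: 5.93
tcp_pos: [578.5, -19.2, 189.5]
tcp_rot: [-3.124, -0.001, -0.043]
wrist_force: [0.4, -0.0, -1.0]
gripper_width: 59.1
t 5.93 tcp [578.5 -19.2 189.5] rot [-1.79e+02 -8.00e-02 -2.44e+00] f [ 0.4 -0.  -1. ] w 59.1 -> d [  0.3 -18.3 174.3] turn 1.96
```

View pics/s9.png

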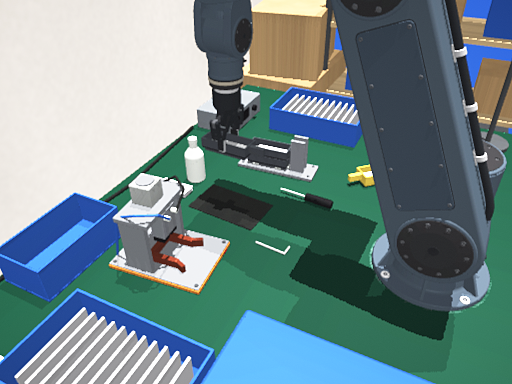

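```bash
python3 -m crank '[[0.5,0.3,-10,10,1],[0.5,0.3,-18.3,20,2],[0.5,0.3,-18.3,40,2],[0.5,0.3,-18.3,60,2],[0.5,0.3,-18.3,75,2],[0.5,0.3,-18.3,85,2],[0.5,0.3,-18.3,90,2],[0.5,0.3,-18.3,90,2],[0.5,0.3,-18.3,90,2]]'
python3 -c "
from h import *
delta((580,2,15.5),-4.4)
cv2.imwrite('pics/s10.png',cv2.resize(cam('side')['pixels'][110:240,150:310,::-1],None,fx=4.5,fy=4.5,interpolation=2))"
```

```text
t: 6.73
tcp_pos: [579.0, -18.3, 100.2]
tcp_rot: [-3.109, -0.001, -0.048]
wrist_force: [0.5, 0.4, -1.9]
gripper_width: 58.9
t 6.73 tcp [579.  -18.3 100.2] rot [-1.7813e+02 -5.0000e-02 -2.7700e+00] f [ 0.5  0.4 -1.9] w 58.9 -> d [ -0.1 -17.5  85.3] turn 1.63
```

View pics/s10.png

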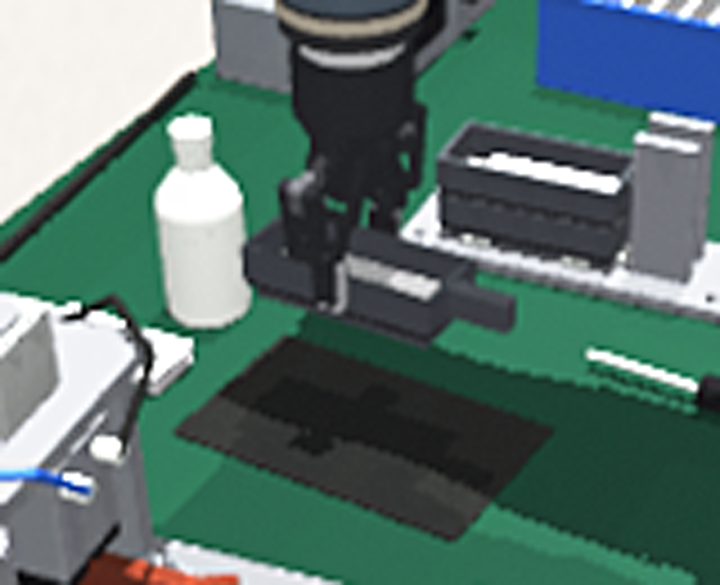

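The y and yaw stopped short and the tool is rolled 1.9°. I'll check the joints before going on.

```bash
python3 -c "
from h import *
np.set_printoptions(precision=3,suppress=True)
s=read_state();print(s['joints'],s['joint_vel'],s['effort'],s['ft_torque'])
cv2.imwrite('pics/t11.png',cam('top')['pixels'][:,:,::-1]);cv2.imwrite('pics/s11.png',cam('side')['pixels'][:,:,::-1])"
```

```text
[-0.049  0.428 -0.07   1.07   0.033  3.141] [ 0.002 -0.005  0.007  0.     0.001 -0.003] [ -0.119 -85.045  45.99   -0.086   0.182   0.002] [-0.04  -0.024  0.005]
```

View pics/t11.png

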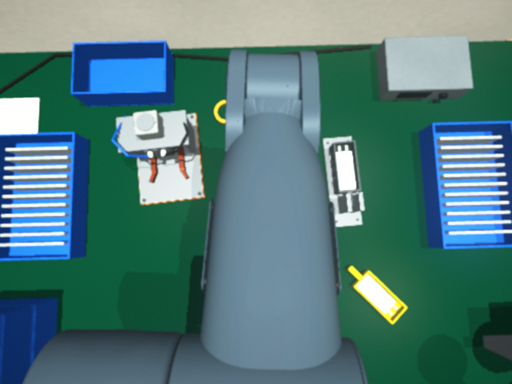

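View pics/s11.png

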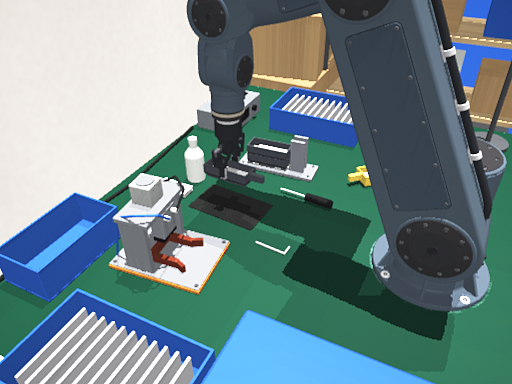

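Joint 6 is at its limit, 3.141. In this branch j6 = π + j1 − yaw, so the yaw has to be at least j1. I'll set it down at yaw about +3°, which still lies well within the pad, and re-grip the handle a half turn round, which the press needs anyway.

```bash
python3 -c "
from h import *
delta((578,2,24),3.5)"
```

```text
t 6.88 tcp [579.5 -18.1 100.8] rot [-1.7813e+02 -1.3000e-01 -2.7500e+00] f [ 0.6 -0.1 -2.5] w 59.0 -> d [ -2.7 -17.5  77.4] turn -6.25
```

```bash
python3 -m crank '[[0.5,0,0,0,-2],[0.5,-0.5,-3,0,-4],[0.5,-1,-8,5,-6],[0.5,-2,-13,12,-6.2],[0.5,-2.7,-17.5,22,-6.2],[0.5,-2.7,-17.5,35,-6.2],[0.5,-2.7,-17.5,48,-6.2],[0.5,-2.7,-17.5,60,-6.2],[0.5,-2.7,-17.5,70,-6.2],[0.5,-2.7,-17.5,75,-6.2],[0.5,-2.7,-17.5,77.4,-6.2],[0.5,-2.7,-17.5,77.4,-6.2]]'
python3 -c "
from h import *
delta((578,2,15),3.5)
print(read_state()['joints'])
cv2.imwrite('pics/s12.png',cv2.resize(cam('side')['pixels'][110:240,150:310,::-1],None,fx=4.5,fy=4.5,interpolation=2))"
```

```text
t: 7.88
tcp_pos: [577.8, 2.0, 23.6]
tcp_rot: [-3.109, -0.005, 0.06]
wrist_force: [0.2, 0.2, -1.6]
gripper_width: 59.2
t 7.88 tcp [577.8   2.   23.6] rot [-178.15   -0.3     3.42] f [ 0.2  0.2 -1.6] w 59.2 -> d [0.2 0.3 8.6] turn -0.08
[-0.01424292  0.48858015 -0.18651644  0.89292663  0.03251882  3.06753538]
```

View pics/s12.png

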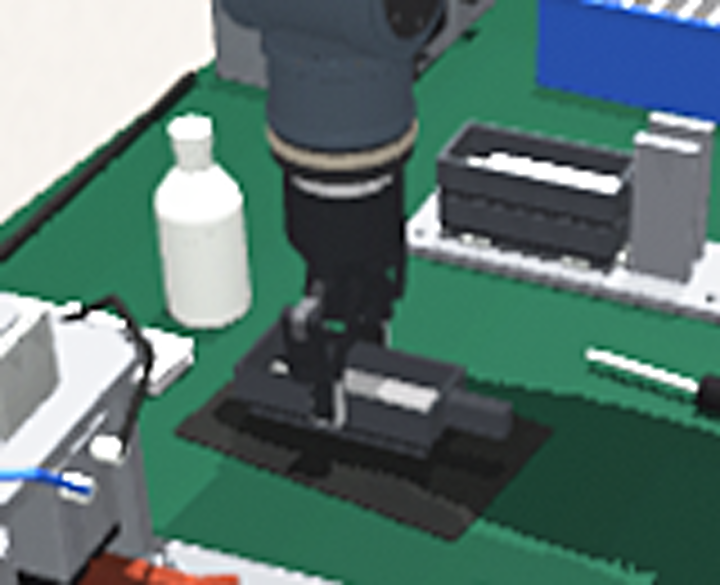

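```bash
python3 -m crank '[[0.5,0,0,2,0],[0.5,0,0,4,0],[0.5,0,0,6,0],[0.5,0,0,7,0],[0.5,0,0,7.5,0],[0.5,0,0,8,0],[0.5,0,0,8,0]]'
```

```text
t: 8.52
tcp_pos: [578.0, 2.2, 16.1]
tcp_rot: [-3.109, -0.006, 0.06]
wrist_force: [-0.1, 0.4, -2.1]
gripper_width: 59.2
```

```bash
python3 -m crank '[[0.5,0,0,0.5,0],[0.5,0,0,1,0],[0.5,0,0,1.5,0],[0.5,0,0,1.5,0]]'; python3 -m crank '[[0.5,0,0,0.5,0],[0.5,0,0,1,0],[0.5,0,0,1,0]]'
```

```text
t: 8.85
tcp_pos: [578.3, 2.3, 15.6]
tcp_rot: [-3.11, -0.007, 0.06]
wrist_force: [-5.4, 0.9, 16.4]
gripper_width: 59.0
t: 9.1
tcp_pos: [578.4, 2.3, 15.6]
tcp_rot: [-3.11, -0.007, 0.06]
wrist_force: [-6.5, 0.4, 16.9]
gripper_width: 59.0
```

Contact came at TCP z≈15.7, as predicted. Releasing now.

```bash
python3 -m crank '[[0.5,0,0,-0.5,0],[0.72,0,0,-0.5,0],[0.8,0,0,-0.5,0],[0.9,0,0,-0.5,0],[1,0,0,-0.5,0],[1,0,0,-0.5,0],[1,0,0,-0.5,0],[1,0,0,-0.5,0]]'
python3 -m crank '[[1,0,0,-5,0],[1,0,0,-15,0],[1,0,0,-30,0],[1,0,0,-50,0],[1,0,0,-75,0],[1,0,0,-100,0],[1,0,0,-125,0],[1,0,0,-150,0],[1,0,0,-165,0],[1,0,0,-170,0],[1,0,0,-170,0]]'
python3 -c "
from h import *
delta((487,-3,11),183)
print(read_state()['joints'])
cv2.imwrite('pics/s13.png',cv2.resize(cam('side')['pixels'][110:240,150:310,::-1],None,fx=4.5,fy=4.5,interpolation=2))"
```

```text
t: 9.77
tcp_pos: [578.4, 2.3, 16.1]
tcp_rot: [-3.11, -0.007, 0.06]
wrist_force: [0.8, 0.6, -0.1]
gripper_width: 85.8
t: 10.68
tcp_pos: [578.1, -3.3, 187.7]
tcp_rot: [-3.11, -0.01, 0.06]
wrist_force: [-0.4, 0.4, -1.0]
gripper_width: 85.4
t 10.68 tcp [578.1  -3.3 187.7] rot [-178.19   -0.56    3.42] f [-0.4  0.4 -1. ] w 85.4 -> d [-92.7  -0.2 175.9] turn 0.42
[-0.0233473   0.37862566  0.07991988  1.26489619  0.03228689  3.058549  ]
```

View pics/s13.png

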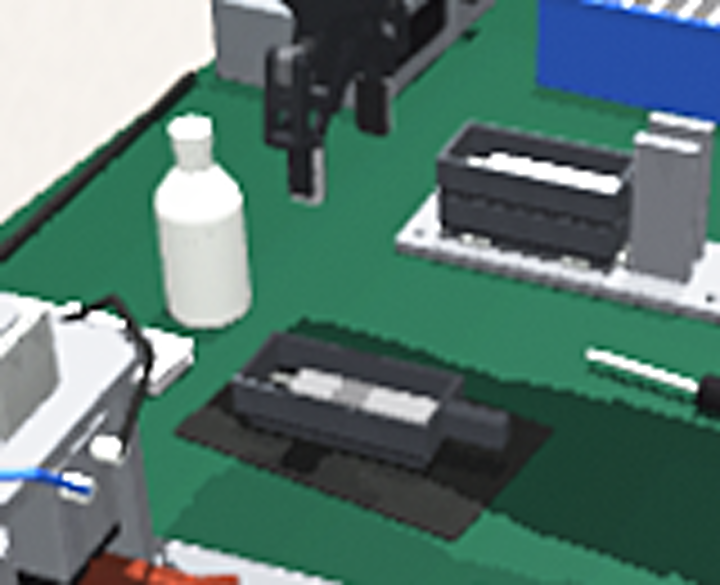

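Carrier is released flat on the pad. My shifts carry a 1.8° roll left over from the joint limit. I'll turn the wrist round and lean on the opposite limit to take it out, since there is plenty of time.

```bash
python3 -m crank '[[1,0,0,0,-7],[1,0,0,0,-14],[1,0,0,0,-21],[1,0,0,0,-28],[1,0,0,0,-35],[1,0,0,0,-42],[1,0,0,0,-49],[1,0,0,0,-56],[1,0,0,0,-63],[1,0,0,0,-70],[1,0,0,0,-77],[1,0,0,0,-84],[1,0,0,0,-91],[1,0,0,0,-98],[1,0,0,0,-105],[1,0,0,0,-112],[1,0,0,0,-119],[1,0,0,0,-126],[1,0,0,0,-133],[1,0,0,0,-140]]'
python3 -m crank '[[1,0,0,0,-7],[1,0,0,0,-14],[1,0,0,0,-21],[1,0,0,0,-28],[1,0,0,0,-35],[1,0,0,0,-42],[1,0,0,0,-49],[1,0,0,0,-56],[1,0,0,0,-63],[1,0,0,0,-70],[1,0,0,0,-77],[1,0,0,0,-84],[1,0,0,0,-91],[1,0,0,0,-98],[1,0,0,0,-105],[1,0,0,0,-112],[1,0,0,0,-119],[1,0,0,0,-126],[1,0,0,0,-133],[1,0,0,0,-140]]'
python3 -c "
from h import *
delta((578,-3,188),3.4)
print(read_state()['joints'])"
```

```text
t: 12.4
tcp_pos: [576.8, -3.2, 184.7]
tcp_rot: [3.113, -0.016, 2.51]
wrist_force: [-0.1, -0.9, 0.2]
gripper_width: 85.6
t: 14.07
tcp_pos: [576.0, -3.1, 183.1]
tcp_rot: [-3.132, 0.031, -1.324]
wrist_force: [-0.5, 0.9, 0.3]
gripper_width: 85.6
t 14.07 tcp [576.   -3.1 183.1] rot [-179.48    1.77  -75.87] f [-0.5  0.9  0.3] w 85.6 -> d [ 0.2 -2.  -4.9] turn -79.27
[-0.0230871   0.3818756   0.07310299  1.26147648  0.0322822  -1.84039655]
```

```bash
python3 -m crank '[[1,2,0.5,0,-7],[1,4,1,0,-14],[1,6,1.5,0,-21],[1,8,2,0,-28],[1,10,2.5,0,-35],[1,12,3,0,-42],[1,14,3.5,0,-49],[1,16,4,0,-56],[1,17.5,4.4,0,-63],[1,17.5,4.4,0,-70],[1,17.5,4.4,0,-74],[1,17.5,4.4,0,-77.6],[1,17.5,4.4,0,-77.6],[1,17.5,4.4,0,-77.6],[1,17.5,4.4,0,-77.6],[1,17.5,4.4,0,-77.6],[1,17.5,4.4,0,-77.6]]'
python3 -c "
from h import *
delta((578,-3,188),3.4)
print(read_state()['joints'])"
```

```text
t: 15.48
tcp_pos: [576.0, 0.8, 182.2]
tcp_rot: [-3.128, -0.001, -0.007]
wrist_force: [0.2, 0.0, -0.4]
gripper_width: 85.6
t 15.48 tcp [576.    0.8 182.2] rot [-1.7922e+02 -8.0000e-02 -4.0000e-01] f [ 0.2  0.  -0.4] w 85.6 -> d [ 2.   3.7 -5.9] turn -3.8
[-0.00610507  0.38135099  0.07039011  1.25836532  0.01358717 -3.1406315 ]
```

```bash
python3 -m crank '[[1,0,8,0,-1.5],[1,0,15,0,-2.8],[1,0,15,0,-2.8],[1,0,15,0,-2.8],[1,0,15,0,-2.8]]'
python3 -c "
from h import *
delta((578,-3,188),3.4)
print(read_state()['joints'])"
```

```text
t: 15.9
tcp_pos: [575.7, 5.5, 182.0]
tcp_rot: [3.139, -0.002, 0.01]
wrist_force: [0.8, 0.8, -0.8]
gripper_width: 85.6
t 15.9 tcp [575.7   5.5 182. ] rot [ 1.7984e+02 -1.1000e-01  5.8000e-01] f [ 0.8  0.8 -0.8] w 85.6 -> d [ 2.2  8.6 -6. ] turn -2.82
[ 1.11382190e-02  3.80404817e-01  6.86228880e-02  1.25709598e+00
 -2.85393790e-03 -3.14058295e+00]
```

Roll is back to within 0.2°. Now I turn back a half turn and go over the handle.

```bash
python3 -m crank '[[1,0,0,0,7],[1,-4,0,0,14],[1,-10,0,0,21],[1,-16,1,0,28],[1,-22,2,0,35],[1,-28,3,0,42],[1,-34,4,0,49],[1,-40,5,0,56],[1,-46,5,0,63],[1,-52,6,0,70],[1,-58,6,0,77],[1,-64,7,0,84],[1,-70,7,0,91],[1,-76,8,0,98],[1,-80,8,0,105],[1,-84,8,0,112],[1,-86,8,0,119],[1,-88,8,0,126],[1,-88,8,0,133],[1,-88,8,0,140]]'
python3 -c "
from h import *
delta((487.5,-3.1,100),183.4)
print(read_state()['joints'])
s=cam('side')['pixels'][:,:,::-1]
cv2.imwrite('pics/s14.png',cv2.resize(s[150:240,190:290],None,fx=6.6,fy=6.6,interpolation=2))
for q in((-112,7,38),(-112,-7,38),(-70,7,38),(-112,7,16),(-70,30,40),(70,30,40),(-70,-30,40),(70,-30,40)):
  R=Rn.from_euler('z',3.42,degrees=True)
  u,v=proj('side',R.apply(q)+[578.3,2.3,3]);print(q,round((u-190+.5)*6.6),round((v-150+.5)*6.6))"
```

```text
t: 17.57
tcp_pos: [487.7, -3.5, 182.0]
tcp_rot: [-3.138, -0.0, -2.44]
wrist_force: [0.5, -0.2, 0.8]
gripper_width: 85.2
t 17.57 tcp [487.7  -3.5 182. ] rot [-1.7980e+02 -1.0000e-02 -1.3978e+02] f [ 0.5 -0.2  0.8] w 85.2 -> d [-0.1  0.7 82. ] turn 36.82
[-0.00530598  0.20048946 -0.17507061  1.19302241 -0.00280622 -0.70735661]
(-112, 7, 38) 471 360
(-112, -7, 38) 484 341
(-70, 7, 38) 383 337
(-112, 7, 16) 472 399
(-70, 30, 40) 361 364
(70, 30, 40) 75 291
(-70, -30, 40) 416 287
(70, -30, 40) 137 219
```

View pics/s14.png

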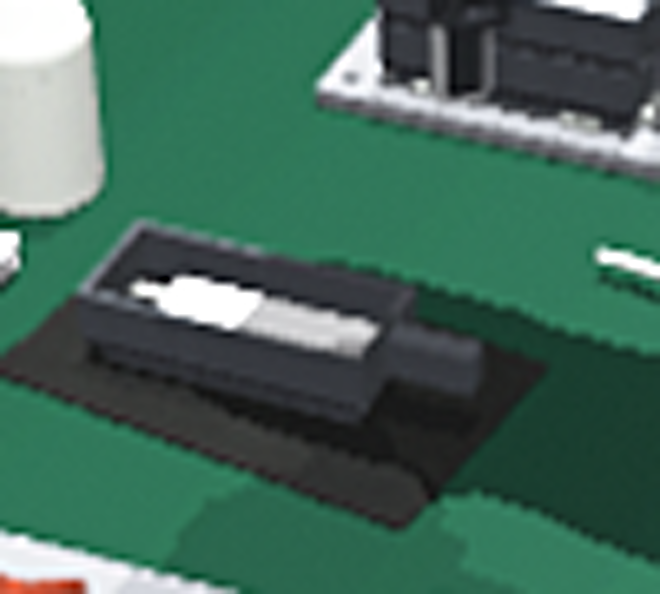

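The predicted corner pixels match the observed tray within about 5 enlarged px, under 1 image px. For example, the handle tip was predicted at (484,341) and seen at (482,343). So the carrier is where kinematics puts it. Descending over the handle.

```bash
python3 -m crank '[[1,0,0.7,5,7],[1,0,0.7,15,14],[1,0,0.7,30,21],[1,0,0.7,45,28],[1,0,0.7,60,35],[1,0,0.7,75,36.8],[1,0,0.7,90,36.8],[1,0,0.7,105,36.8],[1,0,0.7,120,36.8],[1,0,0.7,120,36.8],[1,0,0.7,120,36.8]]'
python3 -c "
from h import *
delta((487.5,-3.1,11),183.4)
s=cam('side')['pixels'][:,:,::-1]
cv2.imwrite('pics/s15.png',cv2.resize(s[150:240,190:290],None,fx=6.6,fy=6.6,interpolation=2))"
```

```text
t: 18.53
tcp_pos: [487.2, -3.3, 61.9]
tcp_rot: [-3.139, 0.001, -3.09]
wrist_force: [-0.1, -0.2, 0.7]
gripper_width: 85.7
t 18.53 tcp [487.2  -3.3  61.9] rot [-1.7984e+02  5.0000e-02 -1.7703e+02] f [-0.1 -0.2  0.7] w 85.7 -> d [-0.3  0.3 50.9] turn -0.43
```

View pics/s15.png

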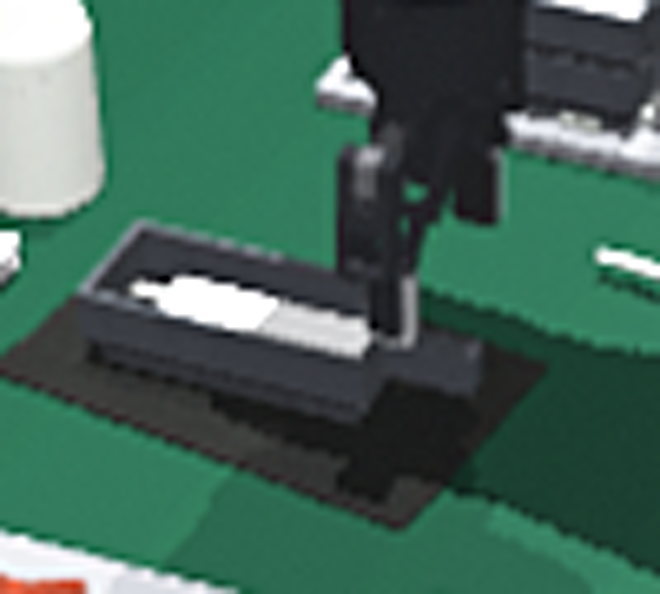

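```bash
python3 -m crank '[[1,-0.3,0.3,8,-0.4],[1,-0.3,0.3,20,-0.4],[1,-0.3,0.3,33,-0.4],[1,-0.3,0.3,43,-0.4],[1,-0.3,0.3,49,-0.4],[1,-0.3,0.3,51,-0.4],[0.7,-0.3,0.3,51,-0.4],[0.5,-0.3,0.3,51,-0.4],[0.3,-0.3,0.3,51,-0.4],[0.25,-0.3,0.3,51,-0.4],[0.22,-0.3,0.3,51,-0.4],[0.2,-0.3,0.3,51,-0.4],[0.15,-0.3,0.3,51,-0.4],[0.1,-0.3,0.3,51,-0.4],[0.05,-0.3,0.3,51,-0.4],[0.05,-0.3,0.3,51,-0.4]]' 40
python3 -m crank '[[0,0,0,0,0],[0,0,0,0,0],[0,0,0,0,0]]' 110
python3 -c "
from h import *
delta((487.5,-3.1,11),183.4)
s=cam('side')['pixels'][:,:,::-1]
cv2.imwrite('pics/s16.png',cv2.resize(s[150:240,190:290],None,fx=6.6,fy=6.6,interpolation=2))"
```

```text
t: 19.92
tcp_pos: [488.3, -3.1, 11.8]
tcp_rot: [-3.139, 0.003, -3.083]
wrist_force: [-1.2, -0.1, 6.1]
gripper_width: 13.6
t: 20.17
tcp_pos: [488.4, -3.1, 12.0]
tcp_rot: [-3.139, 0.003, -3.083]
wrist_force: [-2.4, 0.8, 5.6]
gripper_width: 12.3
t 20.17 tcp [488.4  -3.1  12. ] rot [-1.7984e+02  1.5000e-01 -1.7666e+02] f [-2.4  0.8  5.6] w 12.3 -> d [0.9 0.  1. ] turn -0.06
```

View pics/s16.png

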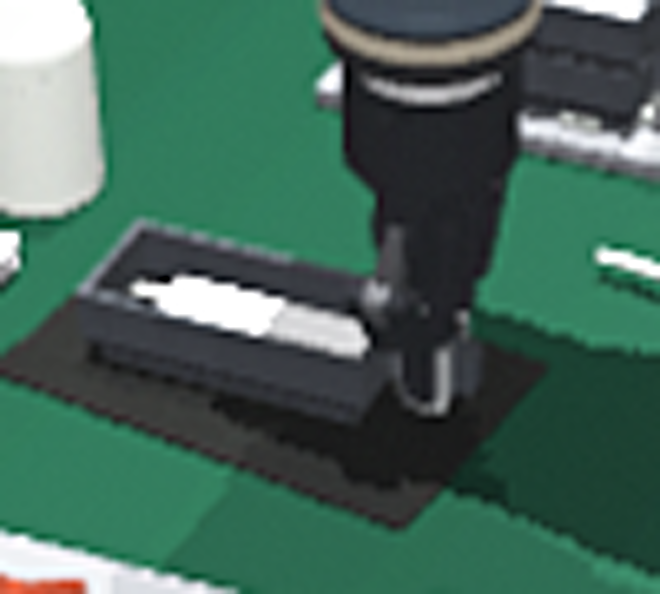

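Gripped at 12.3 mm. Before carrying it over, I'll refine the press pose. The first side and top estimates disagreed by several mm in y, so I'll use the guide mask in both views.

```bash
python3 - <<'E'
from h import *
np.set_printoptions(precision=1,suppress=True)
im=cv2.imread("pics/side0.png");h=cv2.cvtColor(im,cv2.COLOR_BGR2HSV)
for n,nm in(("side","side0"),("top","top0")):
    im=cv2.imread(f"pics/{nm}.png");c=im[225:285,135:220] if n=="side" else im[135:190,130:200]
    cv2.imwrite(f"pics/g_{n}.png",cv2.resize(c,None,fx=9 if n=="side" else 10,fy=9 if n=="side" else 10,interpolation=cv2.INTER_CUBIC))
E
```

```text
(no output)
```

View pics/g_side.png

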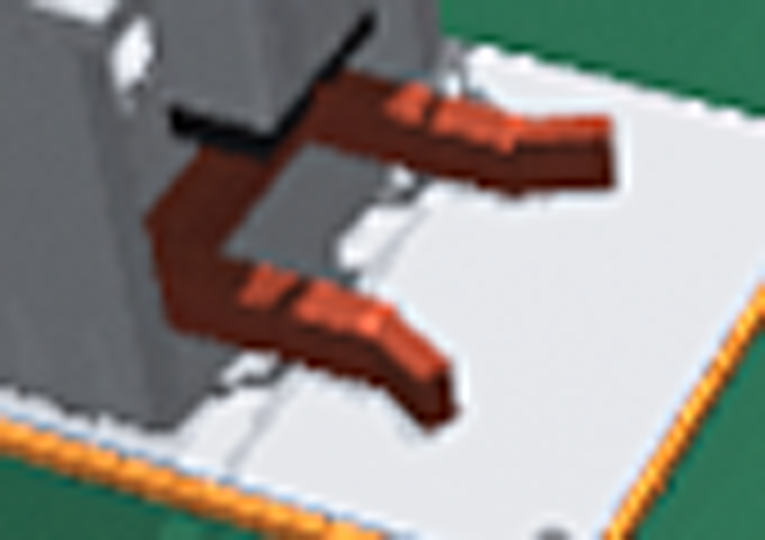

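View pics/g_top.png

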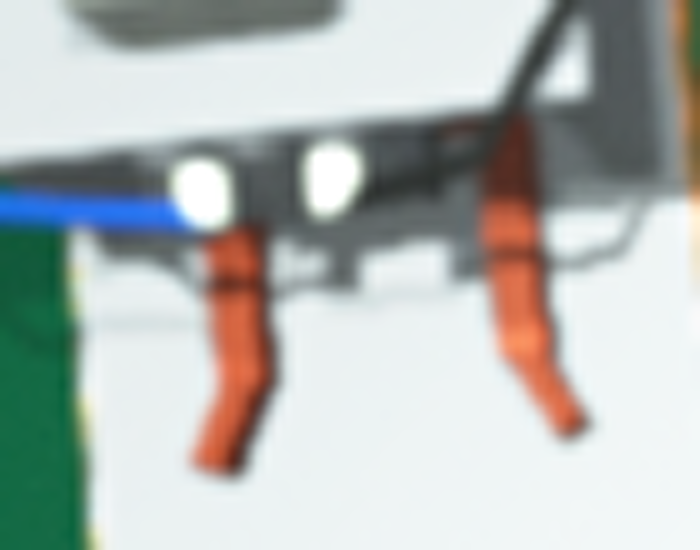

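```bash
python3 - <<'E'
from h import *
np.set_printoptions(precision=1,suppress=True)
a=np.radians(5);Ri=np.array([[np.cos(a),np.sin(a)],[-np.sin(a),np.cos(a)]])
def L(n,lab,off,s,p,z):
    W=plane(n,*crop(off,s,[p])[0],z)[:2];print(n,lab,W,"local(561,243)",Ri@(W-[561,243]))
o=(135,225)
L("side","L inner tip (-23,47)",o,9,(452,361),37)
L("side","L inner knee (0,33)",o,9,(390,303),37)
L("side","R inner tip (-23,-47)",o,9,(612,138),37)
L("side","R inner knee (0,-33)",o,9,(515,150),37)
L("side","R inner knee bed",o,9,(515,194),15)
L("side","R inner tip bed",o,9,(612,188),15)
L("side","stop/R inner corner bed",o,9,(305,148),15)
L("side","stop/L inner corner bed?",o,9,(222,250),15)
o=(130,135)
L("top","L inner tip",o,10,(238,470),37)
L("top","L inner knee",o,10,(268,378),37)
L("top","R inner tip",o,10,(560,437),37)
L("top","R inner knee",o,10,(500,345),37)
o=(100,165)
L("side","bed corner (-80,90)",o,4.4,(433,553),15)
L("side","bed corner (-80,-90)",o,4.4,(570,333),15)
E
```

```text
side L inner tip (-23,47) [532.2 292.5] local(561,243) [-24.4  51.8]
side L inner knee (0,33) [559.7 281.6] local(561,243) [ 2.1 38.6]
side R inner tip (-23,-47) [539.8 198.9] local(561,243) [-24.9 -42. ]
side R inner knee (0,-33) [562.3 215.3] local(561,243) [ -1.1 -27.7]
side R inner knee bed [566.9 211.9] local(561,243) [  3.2 -31.4]
side R inner tip bed [542.7 197.6] local(561,243) [-22.2 -43.6]
side stop/R inner corner bed [633.7 222.3] local(561,243) [ 70.6 -26.9]
side stop/L inner corner bed? [630.2 267.7] local(561,243) [71.  18.6]
top L inner tip [533.9 285.2] local(561,243) [-23.3  44.4]
top L inner knee [560.  276.9] local(561,243) [ 2.  33.9]
top R inner tip [540.9 194.3] local(561,243) [-24.3 -46.8]
top R inner knee [567.8 211.2] local(561,243) [  4.  -32.2]
side bed corner (-80,90) [472. 331.] local(561,243) [-80.9  95.4]
side bed corner (-80,-90) [489.2 150.2] local(561,243) [-79.6 -86.2]
```

Top puts the press at y≈243 and side at y≈248. On the pad, the side view read the known tray about 2 mm too high in y, so I take about 245.5 for now. I'll hover at the mouth and compare the tray with the guides in the same view.

```bash
python3 -m crank '[[0,0,0,-2,0],[0,0,0,-5,0],[0,0,0,-10,0],[0,0,0,-17,0],[0,0,0,-25,0],[0,0,0,-33,0],[0,0,0,-40,0],[0,0,0,-45,0],[0,0,0,-45,0],[0,0,0,-45,0]]'
python3 -c "
from h import *
s=cam('side')['pixels'][:,:,::-1]
print(read_state()['ft_torque'])
cv2.imwrite('pics/s17.png',cv2.resize(s[140:240,180:290],None,fx=5.9,fy=5.9,interpolation=2))"
```

```text
t: 21.15
tcp_pos: [488.4, -2.9, 57.3]
tcp_rot: [-3.139, 0.003, -3.083]
wrist_force: [0.2, -0.5, -2.6]
gripper_width: 12.0
[-0.01244875  0.17664384 -0.01091321]
```

View pics/s17.png

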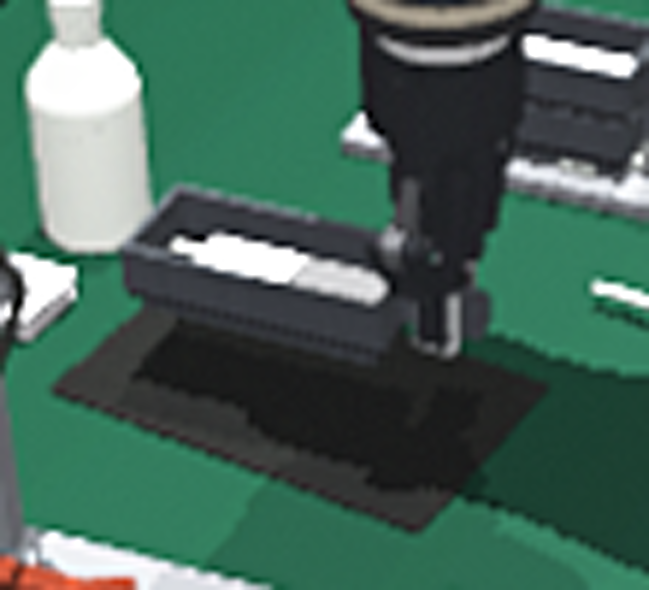

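Held steadily and level. Back first, then across to the press mouth.

```bash
python3 -m crank '[[0,6,0,0,0],[0,18,1,0,0],[0,36,2,0,0],[0,56,3,0,0],[0,76,6,0,-0.3],[0,92,15,0,-0.6],[0,104,30,0,-1],[0,110,48,0,-1.3],[0,110,68,0,-1.7],[0,109,88,0,-1.7],[0,108,108,0,-1.7],[0,106,128,0,-1.7],[0,105,148,0,-1.7],[0,104,168,0,-1.7],[0,102,188,0,-1.7],[0,101,206,0,-1.7],[0,100,222,0,-1.7],[0,99,233,0,-1.7],[0,98,238.6,0,-1.7],[0,98,238.6,0,-1.7]]'
python3 -m crank '[[0,0,0,0,0],[0,0,0,0,0]]'
python3 -c "
from h import *
delta((376.7,229.4,57),185)
print(read_state()['joints'])
for n in('side','top'):cv2.imwrite(f'pics/{n}18.png',cam(n)['pixels'][:,:,::-1])
s=cv2.imread('pics/side18.png')
cv2.imwrite('pics/s18.png',cv2.resize(s[190:300,110:245],None,fx=5.4,fy=5.4,interpolation=2))
t=cv2.imread('pics/top18.png')
cv2.imwrite('pics/t18.png',cv2.resize(t[130:240,110:230],None,fx=5.4,fy=5.4,interpolation=2))"
```

```text
t: 22.87
tcp_pos: [376.3, 230.0, 55.8]
tcp_rot: [-3.139, 0.002, -3.053]
wrist_force: [-0.3, -0.6, -2.0]
gripper_width: 12.1
t: 23.03
tcp_pos: [376.1, 229.2, 55.6]
tcp_rot: [-3.138, 0.002, -3.053]
wrist_force: [-0.1, 0.3, -2.3]
gripper_width: 11.9
t 23.03 tcp [376.1 229.2  55.6] rot [-1.7981e+02  1.1000e-01 -1.7493e+02] f [-0.1  0.3 -2.3] w 11.9 -> d [-0.6  0.1 -1.4] turn 0.07
[ 0.55016214  0.20804996 -0.50836519  0.85420969 -0.00383408  0.46164039]
```

View pics/s18.png

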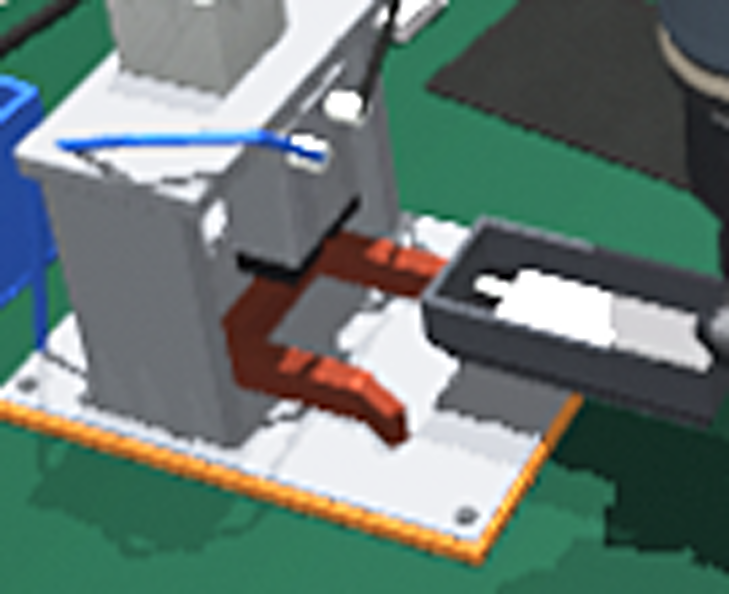

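View pics/t18.png

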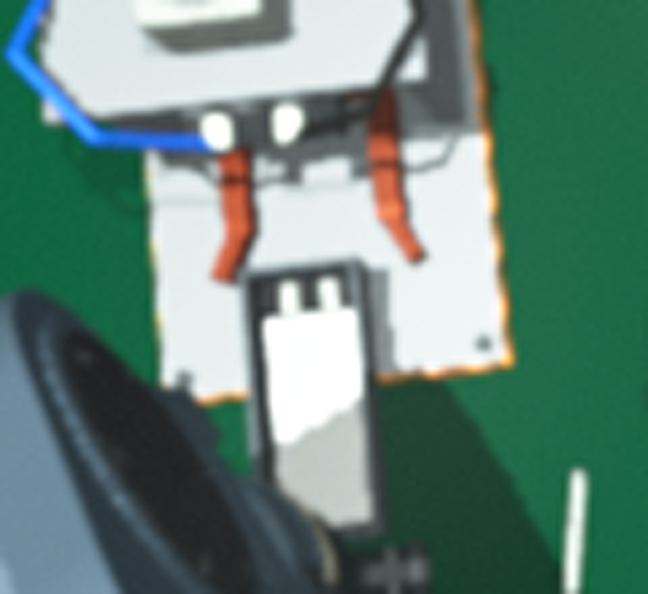

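```bash
python3 - <<'E'
from h import *
np.set_printoptions(precision=1,suppress=True)
R=Rn.from_euler('z',5.07,degrees=True);o=np.array([465.8,237.2,46.6])
for q in((70,30,40),(70,-30,40),(-70,-30,40)):
    W=R.apply(q)+o;print(q,"kin",W)
    u,v=proj('top',W);print("  top crop pred",(u-110+.5)*5.4,(v-130+.5)*5.4)
    u,v=proj('side',W);print("  side crop pred",(u-110+.5)*5.4,(v-190+.5)*5.4)
for p in((245,272),(360,262),(381,530)):print("top meas",plane("top",*crop((110,130),5.4,[p])[0],86.6))
for p in((427,298),(484,218)):print("side meas",plane("side",*crop((110,190),5.4,[p])[0],86.6))
E
```

```text
(70, 30, 40) kin [532.9 273.3  86.6]
  top crop pred 233.44916317317748 267.8939129123721
  side crop pred 417.99647060771406 297.66082538249157
(70, -30, 40) kin [538.2 213.5  86.6]
  top crop pred 353.39057376169757 254.26139699174885
  side crop pred 480.3214482252534 213.35766885154405
(-70, -30, 40) kin [398.7 201.1  86.6]
  top crop pred 378.00574713579624 534.3626094713761
  side crop pred 761.0369101474438 286.4613814428194
top meas [530.4 267.2  86.6]
top meas [533.9 209.9  86.6]
top meas [400.6 199.4  86.6]
side meas [528.8 271.9  86.6]
side meas [534.5 215.7  86.6]
```

In the same views, the tray front is within about 1–1.5 mm of the guide centreline, needing a small shift to +y, and its yaw is right. Both cameras, corrected by the known tray, now agree on the press axis at y≈247. Moving in 20 mm and lowering.

```bash
python3 -m crank '[[0,-5,0.5,0,0],[0,-12,1,0,0],[0,-18,1.4,3,0],[0,-20,1.4,8,0],[0,-20,1.4,14,0],[0,-20,1.4,19,0],[0,-20,1.4,23,0],[0,-20,1.4,25,0],[0,-20,1.4,25,0],[0,-20,1.4,25,0]]'
python3 -c "
from h import *
delta((396,231,25),185)
for n in('side','top'):cv2.imwrite(f'pics/{n}19.png',cam(n)['pixels'][:,:,::-1])
s=cv2.imread('pics/side19.png')
cv2.imwrite('pics/s19.png',cv2.resize(s[200:300,130:245],None,fx=5.9,fy=5.9,interpolation=2))
t=cv2.imread('pics/top19.png')
cv2.imwrite('pics/t19.png',cv2.resize(t[130:240,110:230],None,fx=5.4,fy=5.4,interpolation=2))"
```

```text
t: 24.07
tcp_pos: [396.0, 232.6, 30.8]
tcp_rot: [-3.138, 0.002, -3.053]
wrist_force: [1.0, -0.5, -1.7]
gripper_width: 12.6
t 24.07 tcp [396.  232.6  30.8] rot [-1.7982e+02  1.2000e-01 -1.7493e+02] f [ 1.  -0.5 -1.7] w 12.6 -> d [ 0.1 -1.6  5.8] turn 0.07
```

View pics/s19.png

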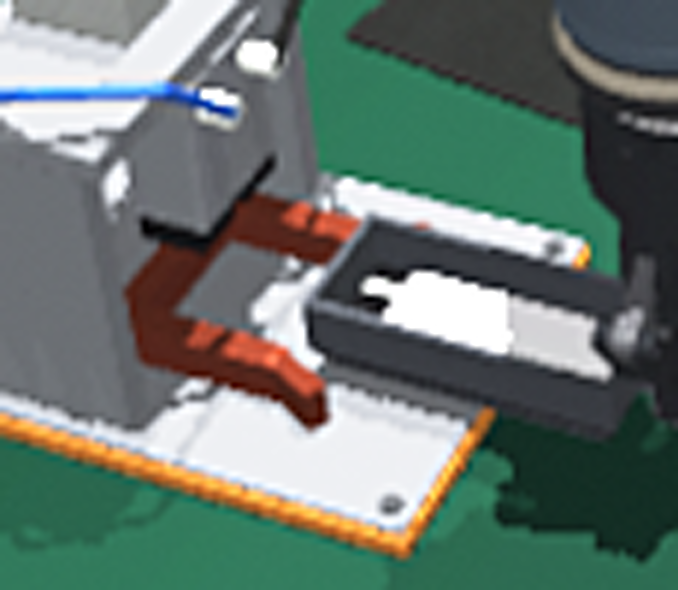

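View pics/t19.png

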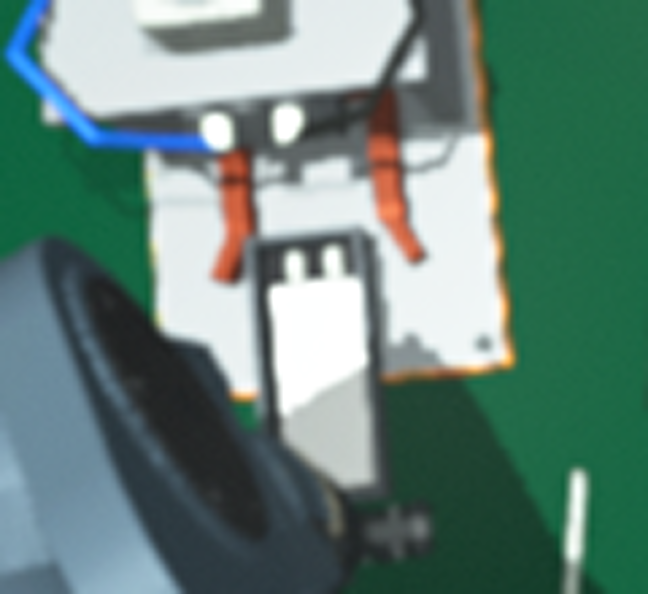

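```bash
python3 -m crank '[[0,0,0,1.5,0],[0,0,0,3,0],[0,0,0,4.5,0],[0,0,0,5,0],[0,0,0,5,0]]'
```

```text
t: 24.58
tcp_pos: [396.1, 232.6, 25.9]
tcp_rot: [-3.139, 0.002, -3.053]
wrist_force: [0.7, -0.3, -2.1]
gripper_width: 12.5
```

```bash
python3 -m crank '[[0,0,0,0.7,0],[0,0,0,1.4,0],[0,0,0,1.4,0],[0,0,0,1.4,0]]'
python3 -c "
from h import *
print(read_state()['ft_torque'])
s=cam('side')['pixels'][:,:,::-1]
cv2.imwrite('pics/s20.png',cv2.resize(s[200:300,130:245],None,fx=5.9,fy=5.9,interpolation=2))"
```

```text
t: 24.92
tcp_pos: [396.2, 232.7, 24.5]
tcp_rot: [-3.139, 0.002, -3.053]
wrist_force: [0.6, 0.2, -1.8]
gripper_width: 12.2
[ 0.05129074  0.15717376 -0.00384749]
```

View pics/s20.png

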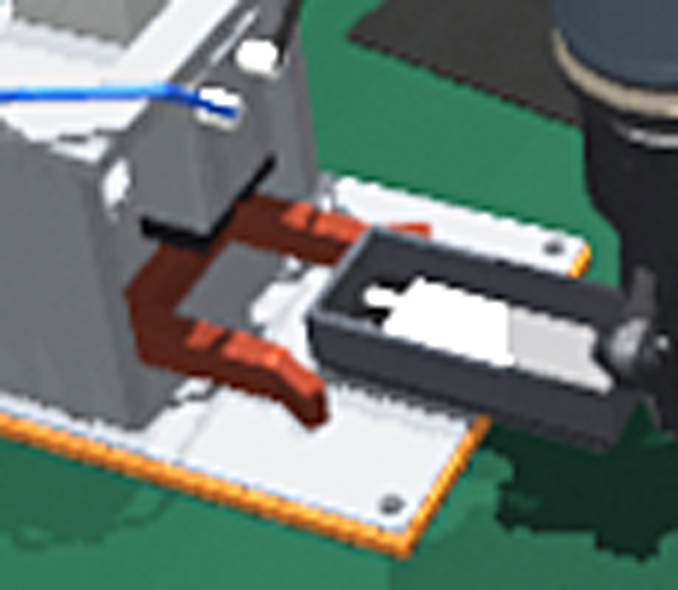

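```bash
python3 -m crank '[[0,0,0,0.5,0],[0,0,0,1,0],[0,0,0,1,0]]'
python3 -m crank '[[0,0,0,0.5,0],[0,0,0,1,0],[0,0,0,1,0]]'
python3 -c "
from h import *
print(read_state()['ft_torque'])"
```

```text
t: 25.22
tcp_pos: [396.1, 232.7, 23.6]
tcp_rot: [-3.139, 0.002, -3.053]
wrist_force: [-2.3, -0.6, 4.0]
gripper_width: 12.5
t: 25.47
tcp_pos: [396.0, 232.7, 22.8]
tcp_rot: [-3.139, 0.002, -3.053]
wrist_force: [-6.7, -1.5, 10.3]
gripper_width: 12.3
[-0.15422636  0.54349233 -0.01863337]
```

Bed contact at TCP z≈24, as computed, so the tray is level. Sliding in with light contact.

```bash
python3 -m crank '[[0,-1,0,-0.8,0],[0,-4,0,-0.9,0],[0,-8,0,-0.9,0],[0,-12,0,-0.9,0],[0,-16,0,-0.9,0],[0,-20,0,-0.9,0],[0,-20,0,-0.9,0]]'
python3 -c "
from h import *
delta((396,232.6,24),185)
print(read_state()['ft_torque'])
for n in('side','top'):cv2.imwrite(f'pics/{n}21.png',cam(n)['pixels'][:,:,::-1])
s=cv2.imread('pics/side21.png')
cv2.imwrite('pics/s21.png',cv2.resize(s[200:300,130:245],None,fx=5.9,fy=5.9,interpolation=2))
t=cv2.imread('pics/top21.png')
cv2.imwrite('pics/t21.png',cv2.resize(t[130:230,120:210],None,fx=6,fy=6,interpolation=2))"
```

```text
t: 26.05
tcp_pos: [417.1, 234.7, 23.8]
tcp_rot: [-3.139, 0.003, -3.053]
wrist_force: [2.1, -0.8, 1.5]
gripper_width: 12.3
t 26.05 tcp [417.1 234.7  23.8] rot [-179.85    0.18 -174.95] f [ 2.1 -0.8  1.5] w 12.3 -> d [21.2 -0.2 -0.2] turn 0.05
[ 0.09994269 -0.51092378 -0.00217822]
```

View pics/s21.png

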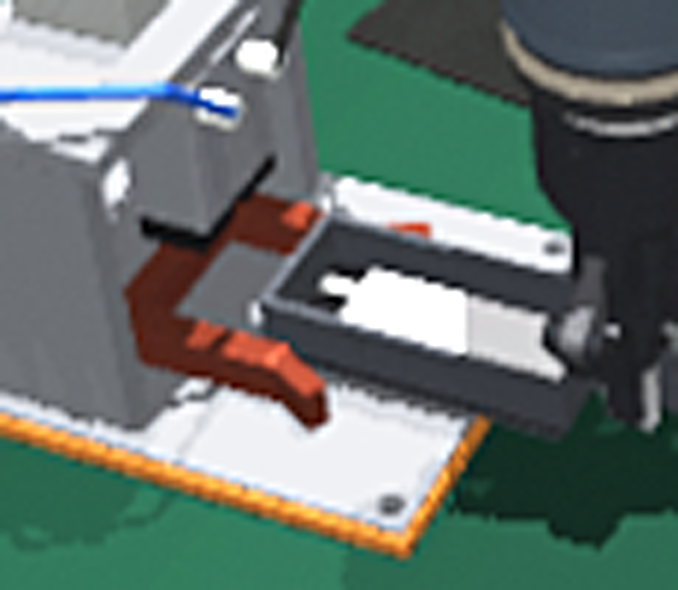

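View pics/t21.png

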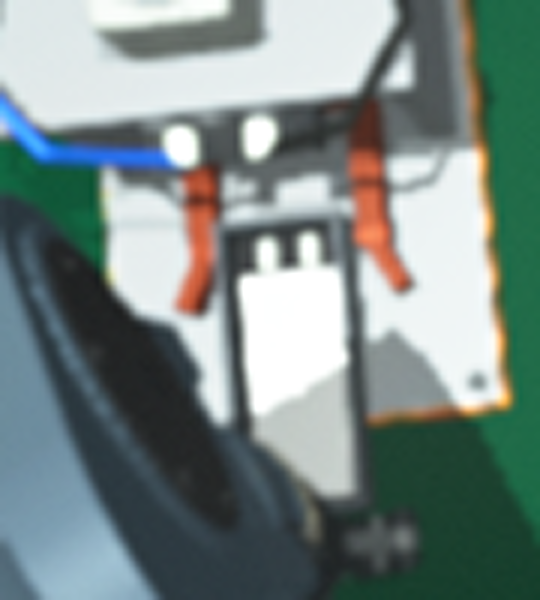

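The tray is between the guides with visible gaps both sides, and side force is under 1 N. Continuing.

```bash
python3 -m crank '[[0,-3,0,0,0],[0,-7,0,0,0],[0,-11,0,0,0],[0,-15,0,0,0],[0,-19,0,0,0],[0,-23,0,0,0],[0,-26,0,0,0],[0,-26,0,0,0]]'
python3 -m crank '[[0,-3,0,0,0],[0,-6,0,0,0],[0,-9,0,0,0],[0,-12,0,0,0],[0,-15,0,0,0],[0,-18,0,0,0],[0,-18,0,0,0]]'
python3 -c "
from h import *
delta((396,232.6,24),185)
print(read_state()['ft_torque'])
t=cam('top')['pixels'][:,:,::-1]
cv2.imwrite('pics/t22.png',cv2.resize(t[130:230,120:210],None,fx=6,fy=6,interpolation=2))"
```

```text
t: 26.82
tcp_pos: [443.1, 237.0, 24.0]
tcp_rot: [-3.139, 0.003, -3.053]
wrist_force: [0.1, 0.6, 3.2]
gripper_width: 11.9
t: 27.4
tcp_pos: [461.3, 238.6, 24.0]
tcp_rot: [-3.139, 0.003, -3.053]
wrist_force: [-1.0, 0.3, 3.5]
gripper_width: 12.2
t 27.4 tcp [461.3 238.6  24. ] rot [-179.87    0.18 -174.95] f [-1.   0.3  3.5] w 12.2 -> d [65.6 -0.3 -0.2] turn 0.05
[0.09578511 0.24844506 0.00958128]
```

View pics/t22.png

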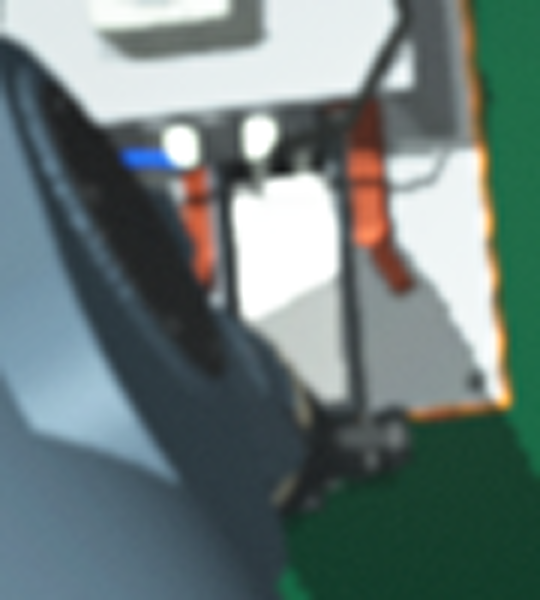

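```bash
python3 -m crank '[[0,-2,0,0,0],[0,-4,0,0,0],[0,-6,0,0,0],[0,-8,0,0,0],[0,-8,0,0,0]]'
python3 -m crank '[[0,-1,0,0,0],[0,-2,0,0,0],[0,-2,0,0,0]]'
python3 -m crank '[[0,-1,0,0,0],[0,-2,0,0,0],[0,-2,0,0,0]]'
```

```text
t: 27.87
tcp_pos: [469.3, 239.3, 24.0]
tcp_rot: [-3.139, 0.003, -3.053]
wrist_force: [-3.3, 0.8, 5.0]
gripper_width: 12.1
t: 28.12
tcp_pos: [471.0, 239.5, 24.0]
tcp_rot: [-3.139, 0.002, -3.053]
wrist_force: [-5.1, -0.1, 8.0]
gripper_width: 12.3
t: 28.37
tcp_pos: [472.7, 239.6, 24.0]
tcp_rot: [-3.139, 0.001, -3.053]
wrist_force: [-4.5, -1.2, 7.2]
gripper_width: 12.4
```

```bash
python3 -m crank '[[0,-1,0,0,0],[0,-2,0,0,0],[0,-2,0,0,0]]'
python3 -m crank '[[0,-1,0,0,0],[0,-2,0,0,0],[0,-2,0,0,0]]'
```

```text
t: 28.62
tcp_pos: [472.7, 239.6, 24.0]
tcp_rot: [-3.14, -0.002, -3.052]
wrist_force: [-19.1, 0.0, 19.7]
gripper_width: 12.3
t: 28.87
tcp_pos: [472.7, 239.6, 24.0]
tcp_rot: [-3.14, -0.006, -3.052]
wrist_force: [-19.4, -0.6, 21.9]
gripper_width: 12.3
```

Hard stop at TCP x=472.7. That puts the tray origin at x≈562.4, against a measured home of 561–564, so it's at the end stop. I'll relax the push and release.

```bash
python3 -m crank '[[0,0,0,0,0],[0,0,0,0,0],[0,0,0,0,0]]'
python3 -m crank '[[0.3,0,0,0,0],[0.5,0,0,0,0],[0.7,0,0,0,0],[0.9,0,0,0,0],[1,0,0,0,0],[1,0,0,0,0],[1,0,0,0,0],[1,0,0,0,0],[1,0,0,0,0]]' 40
python3 -c "
from h import *
s=cam('side')['pixels'][:,:,::-1]
cv2.imwrite('pics/s23.png',cv2.resize(s[190:290,110:235],None,fx=5.9,fy=5.9,interpolation=2))"
```

```text
t: 29.12
tcp_pos: [472.6, 239.6, 24.0]
tcp_rot: [-3.14, -0.006, -3.052]
wrist_force: [-5.0, -0.6, 7.5]
gripper_width: 12.6
t: 29.87
tcp_pos: [472.6, 239.6, 24.0]
tcp_rot: [-3.14, -0.006, -3.052]
wrist_force: [0.1, -0.4, -0.0]
gripper_width: 85.1
```

View pics/s23.png

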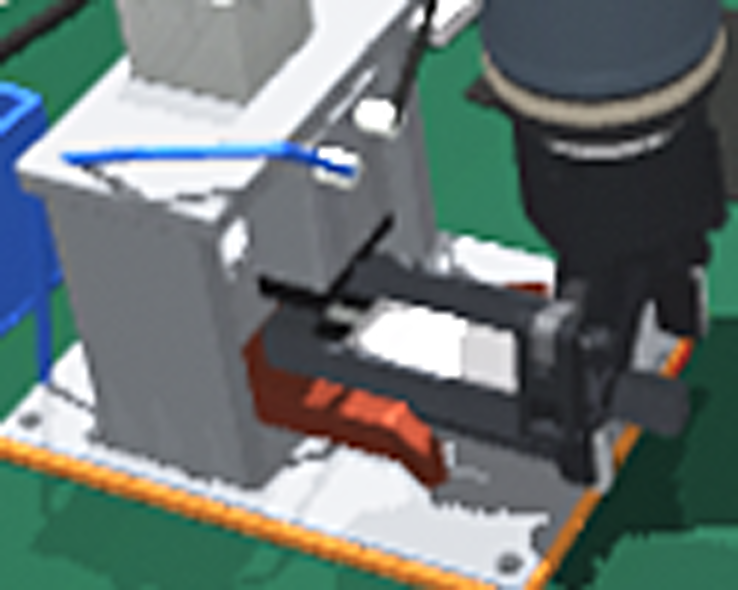

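```bash
python3 -m crank '[[1,0,0,-4,0],[1,0,0,-12,0],[1,0,0,-24,0],[1,0,0,-40,0],[1,5,0,-58,0],[1,15,0,-78,0],[1,30,0,-98,0],[1,45,0,-118,0],[1,60,0,-138,0],[1,72,0,-156,0],[1,80,0,-170,0],[1,80,-20,-175,0],[1,80,-50,-175,0],[1,80,-85,-175,0],[1,80,-120,-175,0],[1,80,-155,-175,0],[1,80,-185,-175,0],[1,80,-205,-175,0],[1,80,-210,-175,0],[1,80,-210,-175,0]]'
python3 -c "
from h import *
for n in('side','top'):cv2.imwrite(f'pics/{n}24.png',cam(n)['pixels'][:,:,::-1])
s=cv2.imread('pics/side24.png')
cv2.imwrite('pics/s24.png',cv2.resize(s[190:290,110:235],None,fx=5.9,fy=5.9,interpolation=2))
delta((0,0,0),0)"
```

```text
t: 31.58
tcp_pos: [412.9, 22.5, 200.6]
tcp_rot: [-3.14, -0.006, -3.054]
wrist_force: [0.4, 0.4, 0.0]
gripper_width: 85.2
t 31.68 tcp [412.9  24.  200.3] rot [-179.91   -0.34 -174.87] f [ 0.1  0.4 -0.5] w 85.2 -> d [412.2  13.3 202.7] turn 5.13
```

View pics/s24.png

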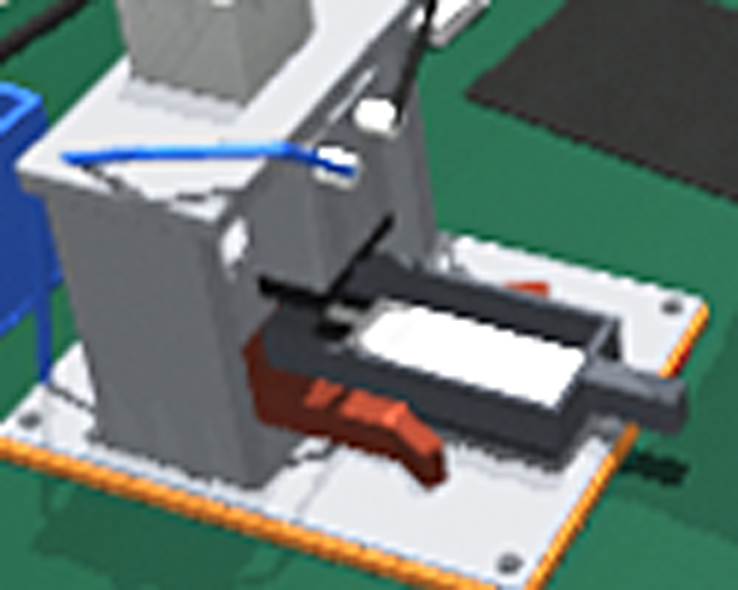

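View pics/top24.png

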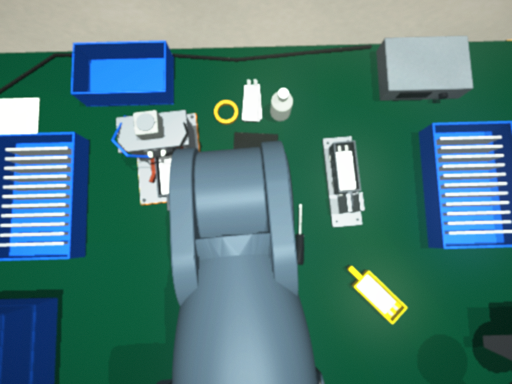

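View pics/side24.png

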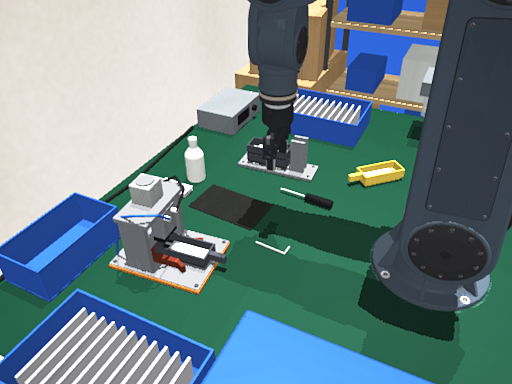

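The tray sits in the press between the guides, handle outward, and the other objects look undisturbed. One last numeric check of the seating depth relative to the bed edge.

```bash
python3 - <<'E'
from h import *
np.set_printoptions(precision=1,suppress=True)
a=np.radians(5);Ri=np.array([[np.cos(a),np.sin(a)],[-np.sin(a),np.cos(a)]])
for lab,p,z in(("rim back-left (-70,30)",(555,407),55),("rim back-right (-70,-30)",(615,320),55),("bed corner (-80,-90)",(708,308),15),("bed corner(-80,90)",(530,588),15),("handle tip top L (-112,7)",(678,403),53),("handle tip top R(-112,-7)",(686,380),53)):
    W=plane("side",*crop((110,190),5.9,[p])[0],z)[:2];print(lab,Ri@(W-[561,248]))
E
```

```text
rim back-left (-70,30) [-67.9  27.8]
rim back-right (-70,-30) [-68.6 -27.1]
bed corner (-80,-90) [-83.5 -86.3]
bed corner(-80,90) [-83.   86.5]
handle tip top L (-112,7) [-113.1    6.3]
handle tip top R(-112,-7) [-110.7   -6.9]
```

```bash
python3 -c "
from plant import *
print(close_job())"
```

```text
the job is handed in; nothing more can be done
None
```

The job is done and handed in at about 31.7 s of the 51 s allowed. I lifted only the top carrier off the stack, set it flat on the black pad and let go. I then took it again by its handle, lowered it onto the press bed, slid it between the guides to the end stop and let go.

**Last checks that agreed:**
- **End stop:** the push met a hard stop of about 19 N at TCP x=472.7. That puts the carrier origin at x≈562.4, against a measured home of 561–564.
- **Position in the press:** in the side view, the tray's rear end and handle tip are within about 2 mm of the home position. The tray is centred between the guides.
- **Clear of everything:** the gripper is open and away, touching nothing. The two lower carriers and the other objects look unmoved, except the hex key and most of the pad, which the arm hid in the last top view; the side view shows both in place.

**Checks that disagreed or failed:**
- **Press position:** the two cameras first differed by about 5 mm in y. I settled on y≈247 by comparing the held tray with the guides in the same views.
- **Bed edge:** in the final side view it read about 3 mm farther out than its given size.
- **Joint 6 limit:** on the way to the pad it hit its limit, which tilted the carrier 1.9° and stopped it short. I set it down at a different angle and took the tilt out before gripping the handle.

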